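Send a hook carrier down the gravity rail

ROBOT

A 6-joint arm with a two-finger parallel gripper is mounted at the origin on a cart in front of the work surface, level with it; the furniture and walls round the work are solid. World frame = base frame: x ahead of the robot, y to its left, z up, the work surface at z = 0. Lengths are in m, angles in degrees, forces in N, time in s.
With the tool pointing down it reaches from about 0.25 to 0.775 m from the base axis. Payload 4 kg.
Tool frame: the origin (TCP) lies on the centre line of the jaws, within the pads' length; the fingertips stand 8 mm ahead of it and the grasp point (between the pads) lies 11 mm behind it (ctrl.tips_ahead is the y of the fingertips in the tool frame, in m); y points along the fingers, z is the direction in which the jaws open and shut, and the axes are right-handed (so a half turn about y gives the same grasp; the last joint's range is limited). The gripper opens to 85 mm and grips with 20 to 120 N. Pads are 22 mm wide; open, the fingers measure 114 mm over their backs; the gripper's body (76 mm by 85 mm) begins 54 mm behind the grasp point. The pads swing forward as they close: fully open they stand 13 mm farther back than shut.
Start: joints at [58.665, 4.996, 78.535, -0, 96.463, -5.907], TCP at [0.236, 0.497, 0.239] pointing down, gripper open.
Joint ranges: [-177.83, 177.83], [-43.37, 116.18], [15.69, 146.23], [-61.86, 241.86], [9.47, 152.12], [-147.06, 147.06]. Speed limits (degrees/s): [159.86, 159.86, 180, 180, 180, 180].

INTERFACE

Orientations are given as a 3x3 rotation matrix whose columns are the frame's x, y, z axes.
In Python, from plant import ctrl gives the robot as it stands.
- The arm moves only by the tool apply_moves, never from a script. Its argument "increments" is text: rows parted by semicolons, each of 6 numbers parted by spaces: the shift along the world's x, y, z scaled (see below), then the turn, a rotation vector about the world's x, y, z scaled (see below). A call has 1 to 20 rows; each row is the pose to reach, as a shift and turn from the pose commanded when the call began, turning the shorter way round; what a row does not reach only later rows make up. The controller multiplies each number of a shift by 500 mm and each number of a turn by pi rad. A row lasts 1/8 s, in which the tool goes at most 62.5 mm and 10.7 degrees, less where a joint would pass 70% of its speed; a pose out of reach is approached as far as the arm can. A call with a number of a shift or a turn outside -1 to 1 is refused whole. A call with a gripper value outside its range is refused whole. "fingers" is the opening, from 0 (shut) to 1 (fully open), set as the call begins (left out, the last holds). The fingers move at their own pace and stop on an object; "newtons" is the grip in N (left out, the last holds). Time passes only in rows, so rows that repeat a pose let the fingers close. It gives the time, the measured TCP pose, the force and the opening at its end, in the units of the state.
- ctrl.state(): the state, without advancing time (a new reading comes with each control period).
- ctrl.snapshot(name): name is "scene" or "top"; returns a dict with "img" (480x640x3 uint8, red, green, blue), "z_map" (480x640 float32, m along the optical axis (not along the pixel's ray), 0 where there is no reading), "fx", "fy", "cx", "cy" (pixels), "k1" (the pictures are not rectified: a ray, as slopes to the right and down, at radius r is drawn at 1 + k1 r^2 times it, then the intrinsics apply), "R" (3x3) and "t" (3): a world point X has camera coordinates R X + t. Camera axes: x right, y down, z forward; pixel columns grow to the right and rows downward; lengths in m; the calibration is good to about 2 mm. A picture is of the moment at which its call begins.
- ctrl.finish_job(): hands the job in, once; it reports no verdict.
The state is a dict: "time_s": time; "q": joint angles; "dq": joint speeds; "joint_torque": joint torques, N m; "tool_pos": TCP position; "orientation": TCP orientation; "contact_force": force on the tool from outside, world axes, zero at the start; "ft_torque": the same for the moment, N m; "opening": opening from 0.0 (shut) to 1.0 (fully open).
Only numpy, scipy, OpenCV 4.12 (cv2) and the standard library are available. Lean on these libraries where they do the work, as an engineer would, in place of code of your own. Each camera call takes 0.05 s, during which the arm holds its last target. There are 200 camera calls.

TASK

Hang the loose steel carrier by its hook on the upper half of the sloping rail, above the closed swing gate and with its tall back on the gate-post side, and let go of it so that it comes to rest against the gate. Then push the pin on the gate's wide outer collar round until the gate is fully open, without turning the small drag knob in the middle, so that the carrier rolls down to the end stop by itself: do not help it along by hand. Leave the gate open and the other things on the bench where they are.

Things in the scene. Friction and masses are not known exactly. Their poses are not given: they have to be found in the camera images.
- transfer_rail: Fixed stand: sloping round bar, 16 mm diameter, 330 mm long, on end columns; grey base plate 80 x 350 x 10 mm. Origin: centre of the base's underside. y points downhill along the bar (level part), x away from the robot across it, z up. The bar's top line lies at x = 0, z = 210 mm - 0.1763*y (10 degree slope), y -165 to 165 mm. Gate crosses under it at y = 0, its post at x = -65 mm.
- rail_load (a point): Point on the bar's top line 75 mm uphill of the gate, middle of the loading stretch. The carrier rolls downhill as soon as it is let go; it stands tilted 10 degrees with the bar.
- rail_stop (a point): Point on the bar's top line at the uphill face of the end stop, a dark plate square to the bar, 120 mm downhill of the gate. The carrier's centre ends 24 mm uphill of it.
- carrier: Loose C-shaped trolley hook of 6 mm flat steel with two rollers under its roof, 48 mm wide (y), about 370 g, standing on its foot. Origin: underside of the foot, below the middle of the roof; z up. Foot x -20 to 36 mm with a 34 mm round stub, top at z = 40 mm. Tall back x -20 to -14 mm, full height. Mouth open towards +x between stub and lip end (z = 97 mm): the bar enters there.
- carrier_crown (a point): Lowest point between the rollers' running faces, which rest on the bar, 115 mm above the carrier's origin. Roller flanges reach 3.5 mm lower, 18 mm apart inside. Lip at x 14 to 20 mm reaches 18 mm below this point. 28 mm between back and lip for the 16 mm bar. With the bar inside the mouth, lower the carrier until the rollers sit on it.
- carrier_tab (a point): Middle of the upright grip tab on the roof, 166 mm above the carrier's origin: 10 mm thick (carrier x), 36 mm wide (carrier y), 44 mm tall (z 144 to 188 mm).
- gate (a joint): Angle of the outer collar with the gate arm, rad: 0 = closed (arm square under the bar, 34 to 44 mm below its top line), grows counter-clockwise from above, 1.4 = fully open, hard stop. The arm swings downhill while the pin swings uphill; the carrier gets past from about 0.9. Stays where left (about 3 N at the pin). Steel collar 52 mm diameter, 14 mm high, underside 164 mm above the bench.
- gate_pin (a point): Top of the upright pin (12 mm diameter, 37 mm clear above its lever, top at 212 mm above the bench) at the end of the collar's lever, 60 mm from the gate axis, on the side away from the bar when closed. It moves with the gate: push it uphill, round the gate axis.
- gate_axis (a point): Point on the vertical axis of the collar and drag knob, 188 mm above the bench. Axes as transfer_rail.
- drag_knob (a joint): Angle of the small inner drag knob, rad (counter-clockwise positive, range -2.5 to 2.5, starts anywhere within 1.5 and turns very easily, 0.02 N m). Aluminium, 30 mm diameter, in the middle of the collar, its top 200 mm above the bench. Must not be turned.
- knob_mark (a point): Rim point at the end of the drag knob's index line, 14.5 mm from the gate axis.
- tape_measure: Loose tape measure, 47 x 96 x 69 mm, bystander. Origin at the centre of its underside.
- pipe_ring_2: Loose brown sawn pipe ring, 60 mm diameter, 22 mm high, bystander. Origin at the centre of its underside.
- pipe_ring_1: Loose brown sawn pipe ring, 48 mm diameter, 30 mm high, bystander. Origin at the centre of its underside.
- nut_m16: Loose brown hexagon nut, 28 x 24 x 18 mm, bystander. Origin at the centre of its underside.
Mind the look-alikes: they are no part of the job. Several things have the shape of the carrier; the one meant has the colours described above.

How it is judged (in metres and radians):
On the way, in this order (a step that is already met when the one before it is completed fails the run):
1. the carrier hangs from the bar uphill of the closed gate (gate angle under 0.3), let go and at rest against the gate (centre within 50 mm of the gate line) (value of joint gate below 0.3 rad and y of carrier_crown in the frame of transfer_rail between -0.05 and -0.005 m and x of carrier_crown in the frame of transfer_rail between -0.025 and 0.025 m and z of carrier_crown in the frame of transfer_rail between 0.195 and 0.26 m and contact force between carrier and transfer_rail above 0.5 N and contact force between carrier and the fingers below 0.1 N and linear speed of carrier below 0.03 m/s), for 0.3 s.
2. the gate is swung open (gate angle over 1.15) (value of joint gate above 1.15 rad), for 0.1 s.
At the end, for the whole second after the job is handed in: The carrier hangs on the bar against the end stop (centre within 20 mm of its resting place along the bar), upright within 0.45 rad and at rest; the gate stands open at over 1.15 rad (value of joint gate above 1.15 rad and y of carrier_crown in the frame of transfer_rail between 0.08 and 0.12 m and x of carrier_crown in the frame of transfer_rail between -0.025 and 0.025 m and z of carrier_crown in the frame of transfer_rail between 0.17 and 0.215 m and angle between carrier's own z axis and vertical below 0.45 rad and linear speed of carrier below 0.03 m/s); the robot touches nothing.
It fails at once if the drag knob is turned (its mark moves more than 4 mm, about 0.28 rad) (distance of knob_mark from where it was at the start of the episode above 0.004 m).
It fails at once if the robot touches the carrier while it hangs on the bar downhill of the gate (y of carrier_crown in the frame of transfer_rail above 0.03 m and contact force between carrier and transfer_rail above 0.2 N and contact force between carrier and the arm above 0.5 N).
It fails at once if a bystander is moved more than 40 mm (distance of any of tape_measure, pipe_ring_2, pipe_ring_1, nut_m16 from where it was at the start of the episode above 0.04 m).
It also fails if it takes over 48 s, if anything falls off the work surface, if the arm or the gripper's body presses on something with over 40 N, if the wrist force passes 120 N, or if a joint passes its speed limit or range.

## Working session

There is one attempt and no reset: what is moved stays moved. The work goes in short steps, Python scripts to look and compute and a tool call to move; the robot and the scene stay as the last step left them, time stands still between calls to the robot, and variables do not carry over. Pictures are saved under pics/ and viewed, about 8 in all and at most 12, crops included, and the job is handed in when it is done.

Besides the shell and the picture viewer there is one more tool, called after "Request:" as name(argument=value, ...) on one line, values as JSON. apply_moves: Moves the arm, as the interface text tells. Shifts and turns lie within -1 to 1; 1 stands for 500 mm of shift or pi rad of turn. Its arguments: {"type":"object","properties":{"increments":{"type":"string"},"fingers":{"type":"number"},"newtons":{"type":"number"}},"required":["increments"]}

```bash
ls; mkdir -p pics; cat > h.py <<'E'
import numpy as np, cv2
from plant import ctrl
def snap(n,f=None):
    s=ctrl.snapshot(n)
    np.savez(f'{n}.npz',**s)
    if f: cv2.imwrite(f'pics/{f}.png',s['img'][:,:,::-1])
    return s
def load(n): return dict(np.load(f'{n}.npz'))
def K(s): return np.array([[s['fx'],0,s['cx']],[0,s['fy'],s['cy']],[0,0,1.]],float),np.array([float(s['k1']),0,0,0])
def cloud(s):
    k,d=K(s); v,u=np.mgrid[:480,:640]
    p=cv2.undistortPointsIter(np.stack([u,v],-1).reshape(-1,1,2).astype(float),k,d,None,None,(3,30,1e-9)).reshape(480,640,2)
    z=s['z_map'].astype(float); c=np.dstack([p*z[...,None],z])
    X=(c-s['t'])@s['R']; X[z==0]=np.nan
    return X
def proj(s,P):
    k,d=K(s); return cv2.projectPoints(np.atleast_2d(np.array(P,float)),cv2.Rodrigues(s['R'])[0],s['t'].astype(float),k,d)[0].reshape(-1,2)
def ray(s,uv):
    k,d=K(s); p=cv2.undistortPointsIter(np.array([[uv]],float),k,d,None,None,(3,30,1e-9)).ravel()
    o=-s['R'].T@s['t']; return o,s['R'].T@np.r_[p,1]
def onplane(s,uv,z):
    o,r=ray(s,uv); return o+r*(z-o[2])/r[2]
E
python3 - <<'E'
from h import *
a=snap('scene','s0');b=snap('top','t0')
for s in(a,b): print(s['t'],-s['R'].T@s['t'],s['fx'],s['k1'])
print(ctrl.state()['orientation'],ctrl.tips_ahead)
E
```

```text
pics
[0.40250517 0.30035832 1.69602523] [-0.16267753  1.16532079  1.32071594] 615.7494653792577 -0.1560854037279272
[-0.0561211   0.53769336  1.54957213] [ 0.28289911 -0.05638813  1.61561938] 510.67307850628947 0.03491585399599841
[[ 9.03138823e-01 -1.08550247e-03  4.29347281e-01]
 [-4.29348595e-01 -1.75922546e-03  9.03137138e-01]
 [-2.25038923e-04 -9.99997863e-01 -2.05488378e-03]] 0.008
```

View pics/s0.png

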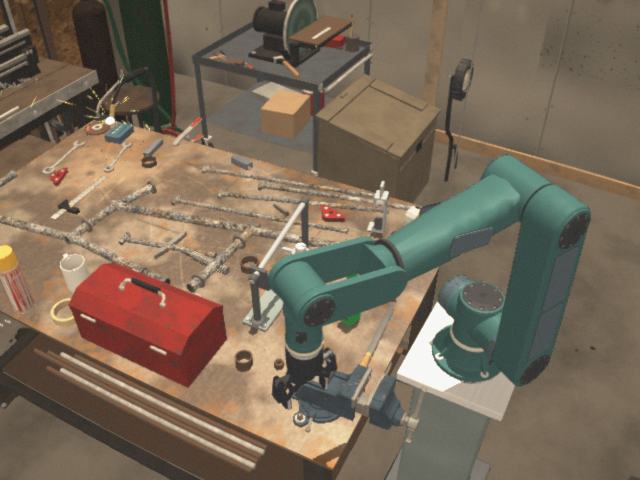

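View pics/t0.png

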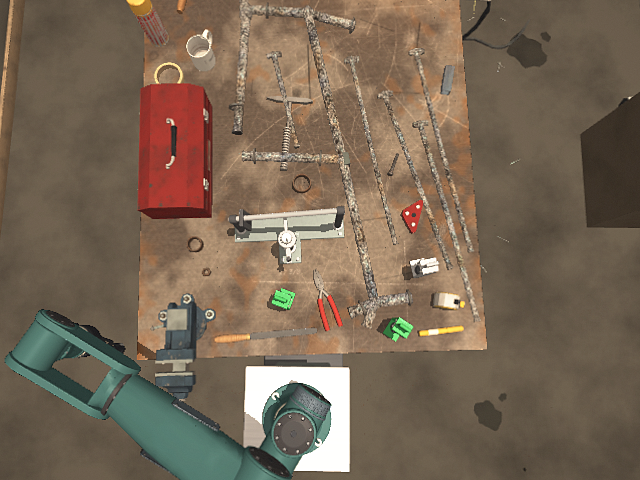

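The three carrier-shaped things in the top view are the grey-white steel one at (425,267), a green one at (282,298) and a green one at (398,328). The steel one fits the description. The rail is at about (287,225), with the gate collar at (287,239).

```bash
python3 - <<'E'
from h import *
a=load('scene');b=load('top')
c1=cv2.resize(b['img'][245:295,390:470],None,fx=5,fy=5,interpolation=2)
c2=cv2.resize(b['img'][195:275,220:360],None,fx=4,fy=4,interpolation=2)
c3=cv2.resize(a['img'][170:260,340:420],None,fx=4,fy=4,interpolation=2)
o=np.zeros((580,800,3),np.uint8)
o[:250,:400]=c1;o[250:570,:560]=c2;o[0:360,480:800]=np.where(True,c3,0)
o[250:570,:480]=c2[:,:480]
cv2.imwrite('pics/c0.png',o[:,:,::-1])
X=cloud(b)
for (u0,u1,v0,v1,zl) in ((400,445,250,285,.03),(225,350,200,265,.03)):
    P=X[v0:v1,u0:u1].reshape(-1,3);P=P[P[:,2]>zl]
    print(len(P),P.min(0),P.max(0))
P=X[250:285,400:445]; m=P[...,2]>.15; Q=P[m]; print('tab',Q.mean(0),Q[:,2].max(),len(Q)); print(cv2.minAreaRect((Q[:,:2]*1000).astype(np.float32)))
m=(P[...,2]>.1); Q=P[m]; print(cv2.minAreaRect((Q[:,:2]*1000).astype(np.float32)),Q[:,2].mean())
np.set_printoptions(linewidth=220,precision=3,suppress=True)
print((X[255:282:1,404:444:1,2]*1000).round())
E
```

```text
335 [ 0.42755432 -0.41108906  0.03015955] [ 0.47798161 -0.35572844  0.19306338]
1394 [ 0.45176788 -0.16033182  0.03086827] [0.66870548 0.19618058 0.24550717]
tab [ 0.45058062 -0.38128769  0.17967371] 0.1930633811230992 68
((453.01910400390625, -383.5771484375), (31.85452651977539, 37.1850700378418), 0.9048747420310974)
((452.1409912109375, -382.8792419433594), (45.388736724853516, 51.096229553222656), 12.515841484069824) 0.1497572472639323
[[ 6. -6.  2. ... -2. 13. 16.]
 [-0.  5. -2. ...  0.  7. 13.]
 [ 0. -2.  3. ...  4.  6. 15.]
 ...
 [ 1.  1.  7. ... -6. -4.  5.]
 [-0.  4.  2. ...  4.  2.  4.]
 [ 0. -6.  4. ...  6. -0.  1.]]
```

View pics/c0.png

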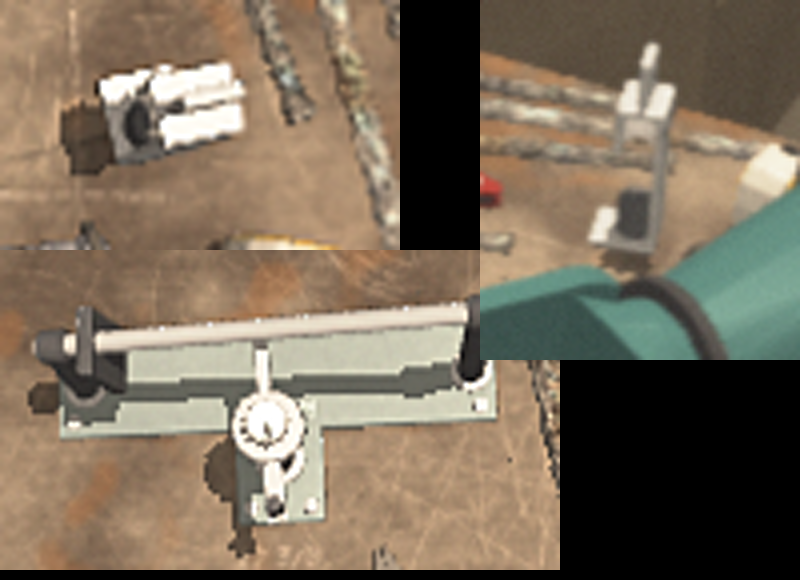

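The crop shows the steel carrier with its back towards the robot, its mouth facing +x and a small yaw. Its tab runs to the right at crop (240,90), and in the scene view the tab top is at about (383,182). The rail's uphill end is on the right. Next I'll measure the rail and take a closer look at the carrier.

```bash
python3 - <<'E'
from h import *
np.set_printoptions(precision=4,suppress=True)
a=load('scene');b=load('top')
c1=cv2.resize(b['img'][252:288,404:444],None,fx=12,fy=12,interpolation=1)
c3=cv2.resize(a['img'][176:236,366:396],None,fx=8,fy=8,interpolation=1)
o=np.zeros((480,740,3),np.uint8); o[:432,:480]=c1;o[:480,490:730]=c3
for i in range(0,40,5): cv2.putText(o,str(404+i),(i*12,445),0,.35,(255,255,255))
for i in range(0,36,5): cv2.putText(o,str(252+i),(0,i*12+6),0,.35,(255,255,0))
cv2.imwrite('pics/c1.png',o[:,:,::-1])
ax=onplane(b,(286.75,239.25),.2); pin=onplane(b,(288.75,259.5),.212)
print('axis',ax,'pin',pin,np.hypot(*(ax-pin)[:2]))
e1=onplane(b,(235.5,241.75),.01);e2=onplane(b,(344.25,236.5),.01); print('base near edge',e1,e2,np.hypot(*(e1-e2)[:2]))
# bar centre per column
X=cloud(b); g=b['img'].astype(int)
C=[]
for u in range(252,334,1):
    col=g[200:236,u]; br=(col.min(1)>110)&(col[:,0]-col[:,1]>=5)&(np.nan_to_num(X[200:236,u,2])>.13)
    v=np.flatnonzero(br)+200
    if len(v)>2: C.append((u,v.mean(),len(v),np.nanmean(X[v,u,2])))
C=np.array(C); print(len(C),C[::12])
d=(e1-e2)[:2];th=np.arctan2(d[1],d[0])-np.pi/2
org=ax[:2].copy()
for it in range(6):
    yh=np.array([-np.sin(th),np.cos(th)]);xh=np.array([np.cos(th),np.sin(th)])
    org=ax[:2]+.065*xh
    P=[]
    for u,v,n,z in C:
        zz=.19
        for _ in range(5):
            p=onplane(b,(u,v),zz); zz=.21-.0081-.1763*((p[:2]-org)@yh)
        P.append(p)
    P=np.array(P); l=cv2.fitLine(P[:,:2].astype(np.float32),cv2.DIST_HUBER,0,.01,.01).ravel()
    dd=l[:2]*np.sign(l[1]); th=np.arctan2(dd[1],dd[0])-np.pi/2
    off=(l[2:]-org)@xh
print('yaw deg',np.degrees(th),'org',org,'bar offset x',off,'ydir',yh)
print('z check',[(round(c[3],3),round(p[2],3)) for c,p in zip(C[::15],P[::15])])
E
```

```text
axis [0.5133 0.0252 0.2   ] pin [0.4546 0.0178 0.212 ] 0.05912261138369708
base near edge [0.534 0.199 0.01 ] [ 0.5555 -0.1469  0.01  ] 0.346627361097791
82 [[252.     217.       5.       0.1899]
 [264.     216.       5.       0.1976]
 [276.     215.       5.       0.2046]
 [288.     220.375    8.       0.197 ]
 [300.     213.       5.       0.2146]
 [312.     212.       5.       0.221 ]
 [324.     211.       5.       0.2279]]
yaw deg 3.1099625 org [0.5782 0.0287] bar offset x 0.006183860970388642 ydir [-0.0543  0.9985]
z check [(np.float64(0.19), np.float64(0.185)), (np.float64(0.196), np.float64(0.192)), (np.float64(0.194), np.float64(0.2)), (np.float64(0.211), np.float64(0.207)), (np.float64(0.221), np.float64(0.215)), (np.float64(0.231), np.float64(0.222))]
```

View pics/c1.png

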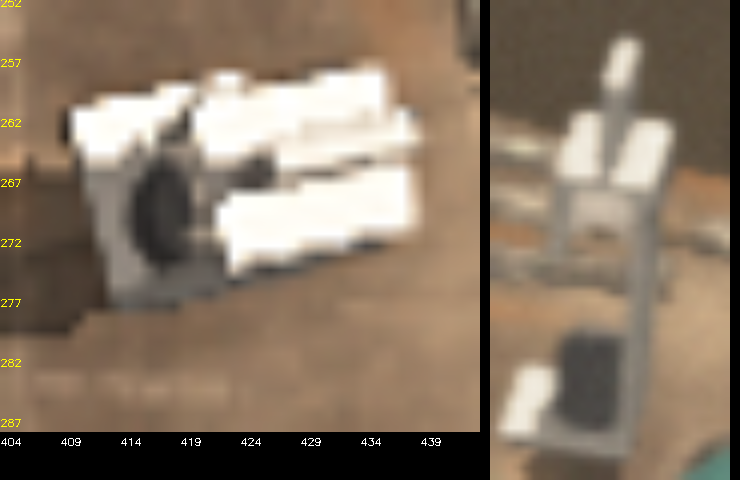

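The close crop shows the tab's top band running from about (427,265.5) to (438.5,262.5). The roof's near edge runs from (423,275) to (438,271.5), and in the scene view the tab top is at about (382.7,181).

```bash
python3 - <<'E'
from h import *
np.set_printoptions(precision=4,suppress=True)
a=load('scene');b=load('top')
def yaw(p,q): d=(p-q)[:2]; return np.degrees(np.arctan2(-d[0],d[1]))
for n,p,q,z in(('tab',(427,265),(438.6,262.3),.188),('near',(422.8,274.5),(437.8,271.3),.144),('foot far',(409.5,260.7),(418.5,258.6),.006),('roof far',(420.5,260),(435.5,257.2),.144)):
    P=onplane(b,p,z);Q=onplane(b,q,z);print(n,P,Q,(P+Q)/2,np.hypot(*(P-Q)[:2]),yaw(P,Q))
# scene tab top
s=8
for uv in((490,38),):pass
f=lambda x,y:(366+(x-490)/8-.5,176+y/8-.5)
print('scene tab top ctr',onplane(a,f(622,62),.188),'roof ctr',onplane(a,f(615,152),.144))
print('stub', onplane(b,(417,268.5),.04))
# two-view: top tab ctr
print('top tab ctr',onplane(b,(432.8,263.6),.188),'px of scene',f(622,62), 'proj of top est',proj(a,onplane(b,(432.8,263.6),.188)))
# bystanders heights along path
print(ctrl.state()['opening'])
E
```

```text
tab [ 0.4472 -0.369   0.188 ] [ 0.4553 -0.4015  0.188 ] [ 0.4512 -0.3852  0.188 ] 0.03355046579264242 13.90311803838133
near [ 0.4246 -0.3659  0.144 ] [ 0.4345 -0.4092  0.144 ] [ 0.4295 -0.3875  0.144 ] 0.04437527156133699 12.832121530798938
foot far [ 0.4811 -0.3539  0.006 ] [ 0.4882 -0.3824  0.006 ] [ 0.4846 -0.3682  0.006 ] 0.02940330666125983 13.940601270006692
roof far [ 0.4666 -0.3602  0.144 ] [ 0.4753 -0.4036  0.144 ] [ 0.4709 -0.3819  0.144 ] 0.04431290526144819 11.396491948067332
scene tab top ctr [ 0.4518 -0.3803  0.188 ] roof ctr [ 0.4513 -0.3792  0.144 ]
stub [ 0.4529 -0.3703  0.04  ]
top tab ctr [ 0.4514 -0.3852  0.188 ] px of scene (382.0, 183.25) proj of top est [[382.7576 182.5326]]
1.0004199827565208
```

Request:
apply_moves(increments="0 0 0.1 0 0 0; 0 0 0.182 0 0 0; 0.248 -0.934 0.182 0 0 -0.287; 0.248 -0.934 0.182 0 0 -0.287; 0.248 -0.934 0.182 0 0 -0.287; 0.248 -0.934 0.182 0 0 -0.287; 0.248 -0.934 0.182 0 0 -0.287; 0.248 -0.934 0.182 0 0 -0.287; 0.248 -0.934 0.182 0 0 -0.287; 0.248 -0.934 0.182 0 0 -0.287; 0.248 -0.934 0.182 0 0 -0.287", fingers=1, newtons=60)

```text
time_s: 1.48
tool_pos: [0.3604, 0.0271, 0.3295]
orientation: [[0.217, -0.002, 0.976], [-0.976, -0.0, 0.217], [0.0, -1.0, -0.002]]
contact_force: [-0.4, 0.3, 0.3]
opening: 1.002
```

Request:
apply_moves(increments="0.182 -0.826 -0.04 0 0 0; 0.182 -0.826 -0.04 0 0 0; 0.182 -0.826 -0.04 0 0 0; 0.182 -0.826 -0.04 0 0 0; 0.182 -0.826 -0.04 0 0 0; 0.182 -0.826 -0.04 0 0 0; 0.182 -0.826 -0.04 0 0 0; 0.182 -0.826 -0.04 0 0 0; 0.182 -0.826 -0.04 0 0 0; 0.182 -0.826 -0.14 0 0 0; 0.182 -0.826 -0.14 0 0 0")

```text
time_s: 2.85
tool_pos: [0.4495, -0.3793, 0.2551]
orientation: [[0.226, -0.008, 0.974], [-0.974, 0.009, 0.226], [-0.01, -1.0, -0.006]]
contact_force: [0.2, 0.9, -0.4]
opening: 1.002
```

```bash
python3 - <<'E'
from h import *
a=snap('scene');b=snap('top')
o=np.zeros((480,800,3),np.uint8)
o[:,:400]=cv2.resize(a['img'][150:246,345:425],None,fx=5,fy=5,interpolation=1)
o[:,400:]=cv2.resize(b['img'][220:316,385:465],None,fx=5,fy=5,interpolation=1)
cv2.imwrite('pics/c2.png',o[:,:,::-1])
E
```

```text
(no output)
```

View pics/c2.png

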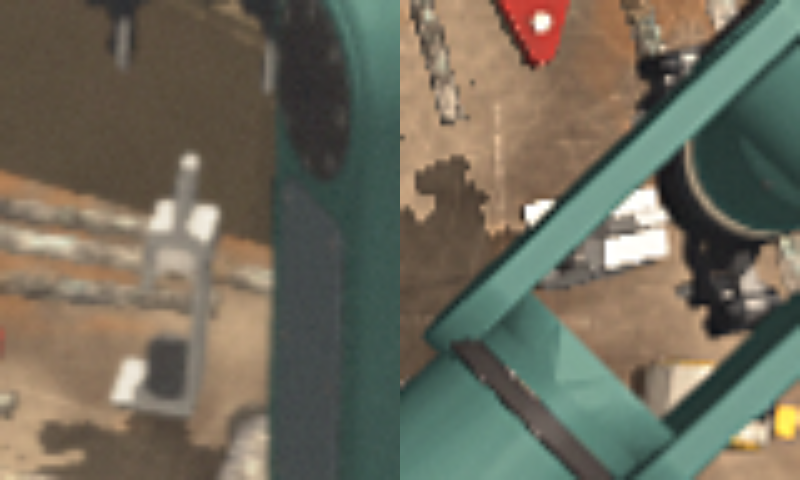

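The jaws straddle the tab: in the crop the pads are at x≈120 and x≈270, and the tab is at x≈190. I'll descend and grip.

Request:
apply_moves(increments="0 0 -0.1 0 0 0; 0 0 -0.2 0 0 0; 0 0 -0.2 0 0 0; 0 0 -0.2 0 0 0")

```text
time_s: 3.45
tool_pos: [0.4528, -0.3846, 0.1648]
orientation: [[0.224, 0.005, 0.975], [-0.975, -0.005, 0.224], [0.006, -1.0, 0.004]]
contact_force: [0.6, -0.4, 1.1]
opening: 1.0
```

Request:
apply_moves(increments="0 0 0 0 0 0; 0 0 0 0 0 0; 0 0 0 0 0 0; 0 0 0 0 0 0; 0 0 0 0 0 0; 0 0 0 0 0 0; 0 0 0 0 0 0; 0 0 0 0 0 0", fingers=0, newtons=80)

```text
time_s: 4.45
tool_pos: [0.4514, -0.3834, 0.1606]
orientation: [[0.224, 0.001, 0.975], [-0.975, -0.0, 0.224], [0.001, -1.0, 0.001]]
contact_force: [1.4, -0.6, 1.7]
opening: 0.102
```

```bash
python3 - <<'E'
from scipy.spatial.transform import Rotation as R
import numpy as np
y=3.3
z=R.from_euler('z',y,degrees=True)
T=z*R.from_euler('x',-10,degrees=True)*z.inv()*R.from_euler('z',-(13.0-y),degrees=True)
print(T.as_rotvec()/np.pi)
E
```

```text
[-0.05506006 -0.00788524 -0.05375189]
```

Request:
apply_moves(increments="0 0 0.1 0 0 0; 0 0 0.2 0 0 0; 0 0 0.3 0 0 0; 0 0 0.3 0 0 0; 0 0 0.3 0 0 0")

```text
time_s: 5.08
tool_pos: [0.4505, -0.3827, 0.3073]
orientation: [[0.223, -0.004, 0.975], [-0.975, 0.004, 0.223], [-0.004, -1.0, -0.003]]
contact_force: [0.3, -0.5, -5.3]
opening: 0.102
```

Request:
apply_moves(increments="0.005 0.1 0 -0.014 -0.002 -0.013; 0.01 0.2 0 -0.028 -0.004 -0.027; 0.012 0.32 0 -0.055 -0.008 -0.054; 0.012 0.43 0 -0.055 -0.008 -0.054; 0.012 0.54 0 -0.055 -0.008 -0.054; 0.012 0.64 0 -0.055 -0.008 -0.054; 0.012 0.704 -0.02 -0.055 -0.008 -0.054; 0.012 0.704 -0.03 -0.055 -0.008 -0.054; 0.012 0.704 -0.03 -0.055 -0.008 -0.054; 0.012 0.704 -0.03 -0.055 -0.008 -0.054")

```text
time_s: 6.32
tool_pos: [0.4569, -0.0321, 0.2944]
orientation: [[0.053, 0.008, 0.999], [-0.983, -0.173, 0.054], [0.174, -0.985, -0.001]]
contact_force: [0.2, -0.2, -3.3]
opening: 0.106
```

```bash
python3 - <<'E'
from h import *
a=snap('scene');b=snap('top')
o=np.zeros((520,800,3),np.uint8)
o[:,:400]=cv2.resize(a['img'][180:310,240:340],None,fx=4,fy=4,interpolation=1)
o[:,400:]=cv2.resize(b['img'][170:300,250:350],None,fx=4,fy=4,interpolation=1)
cv2.imwrite('pics/c3.png',o[:,:,::-1])
E
```

```text
(no output)
```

View pics/c3.png

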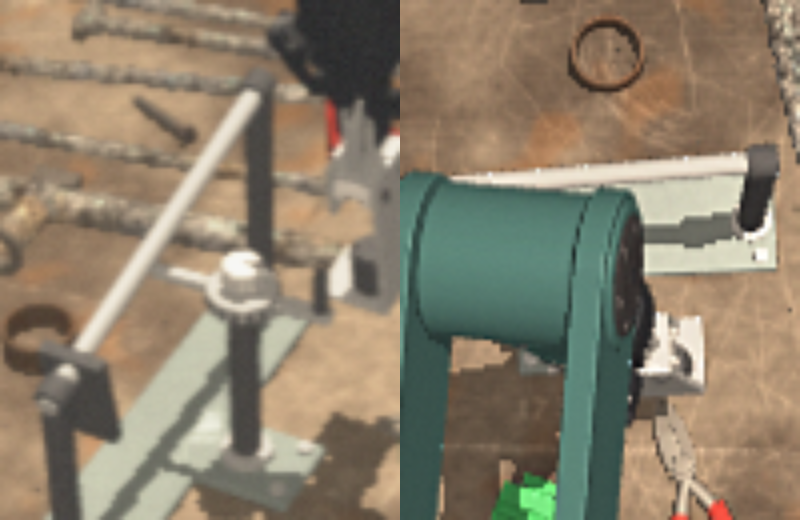

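The carrier hangs upright and tilted with the bar, mouth towards it, at the robot side and uphill of the gate. I'll move it in across the bar.

Request:
apply_moves(increments="0.06 0.003 0 0 0 0; 0.12 0.007 0 0 0 0; 0.18 0.01 0 0 0 0; 0.22 0.013 0 0 0 0; 0.26 0.015 0 0 0 0; 0.26 0.015 0 0 0 0; 0.26 0.015 0 0 0 0")

```text
time_s: 7.3
tool_pos: [0.5867, -0.0243, 0.2953]
orientation: [[0.054, 0.009, 0.999], [-0.983, -0.173, 0.054], [0.173, -0.985, -0.0]]
contact_force: [-0.4, -0.2, -4.5]
opening: 0.107
```

```bash
python3 - <<'E'
from h import *
a=snap('scene')
cv2.imwrite('pics/c4.png',cv2.resize(a['img'][180:280,250:350],None,fx=6,fy=6,interpolation=1)[:,:,::-1])
E
```

```text
(no output)
```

View pics/c4.png

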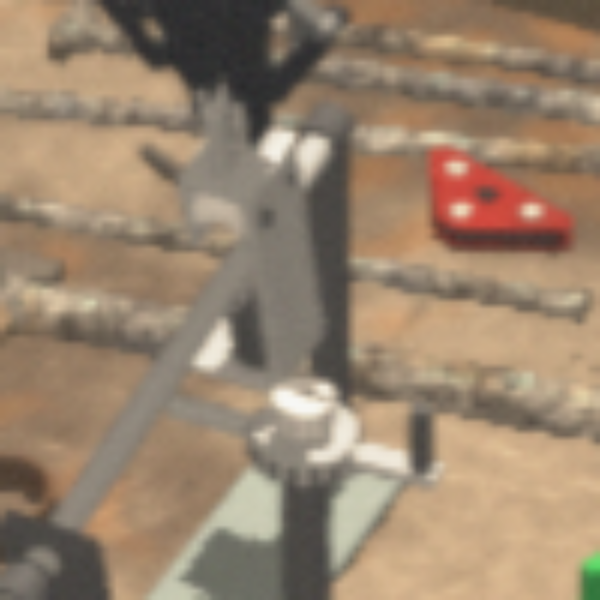

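The bar is inside the mouth, with the lip on the far side. I'll lower it partway and then probe sideways to centre it.

Request:
apply_moves(increments="0 -0.003 -0.02 0 0 0; 0 -0.007 -0.04 0 0 0; 0 -0.007 -0.04 0 0 0; 0 -0.007 -0.04 0 0 0")

```text
time_s: 7.85
tool_pos: [0.587, -0.0273, 0.2752]
orientation: [[0.054, 0.01, 0.998], [-0.983, -0.173, 0.055], [0.174, -0.985, 0.001]]
contact_force: [0.5, -0.3, -5.1]
opening: 0.104
```

Request:
apply_moves(increments="0.004 0 0 0 0 0; 0.008 0 0 0 0 0; 0.008 0 0 0 0 0; 0.008 0 0 0 0 0")

```text
time_s: 8.35
tool_pos: [0.5912, -0.0273, 0.2753]
orientation: [[0.054, 0.01, 0.998], [-0.983, -0.173, 0.055], [0.174, -0.985, 0.001]]
contact_force: [0.7, -0.7, -4.3]
opening: 0.103
```

Request:
apply_moves(increments="-0.004 0 0 0 0 0; -0.008 0 0 0 0 0; -0.012 0 0 0 0 0; -0.016 0 0 0 0 0; -0.016 0 0 0 0 0; -0.016 0 0 0 0 0")

```text
time_s: 9.1
tool_pos: [0.5832, -0.0273, 0.2753]
orientation: [[0.054, 0.01, 0.998], [-0.983, -0.173, 0.055], [0.174, -0.985, 0.001]]
contact_force: [0.1, 0.1, -3.0]
opening: 0.11
```

Request:
apply_moves(increments="0.008 0 0 0 0 0; 0.008 0 0 0 0 0; 0.008 -0.001 -0.008 0 0 0; 0.008 -0.003 -0.016 0 0 0; 0.008 -0.003 -0.016 0 0 0; 0.008 -0.003 -0.016 0 0 0")

```text
time_s: 9.85
tool_pos: [0.5872, -0.0288, 0.2675]
orientation: [[0.054, 0.011, 0.998], [-0.983, -0.173, 0.055], [0.174, -0.985, 0.001]]
contact_force: [-0.3, 0.3, -1.7]
opening: 0.107
```

Request:
apply_moves(increments="0 0 -0.002 0 0 0; 0 0 -0.004 0 0 0; 0 0 -0.004 0 0 0")

```text
time_s: 10.22
tool_pos: [0.5872, -0.0288, 0.2672]
orientation: [[0.054, 0.012, 0.998], [-0.983, -0.174, 0.055], [0.174, -0.985, 0.003]]
contact_force: [-3.1, 1.4, 4.5]
opening: 0.103
```

Request:
apply_moves(increments="-0.002 0 0 0 0 0; -0.003 0 0 0 0 0; -0.003 0 -0.002 0 0 0; -0.003 0 -0.002 0 0 0")

```text
time_s: 10.72
tool_pos: [0.5869, -0.0287, 0.2671]
orientation: [[0.054, 0.016, 0.998], [-0.983, -0.174, 0.056], [0.174, -0.985, 0.007]]
contact_force: [0.2, 1.5, 7.5]
opening: 0.107
```

Request:
apply_moves(increments="0 0 0 0 0 0; 0 0 0 0 0 0; 0 0 0 0 0 0; 0 0 0 0 0 0; 0 0 0 0 0 0; 0 0 0 0 0 0; 0 0.005 0.04 0 0 0; 0 0.015 0.1 0 0 0; 0 0.03 0.18 0 0 0; 0 0.03 0.18 0 0 0", fingers=0.7)

```text
time_s: 11.98
tool_pos: [0.5867, -0.0134, 0.3592]
orientation: [[0.053, 0.019, 0.998], [-0.983, -0.174, 0.056], [0.174, -0.985, 0.01]]
contact_force: [0.0, -0.9, 0.8]
opening: 0.701
```

```bash
python3 - <<'E'
from h import *
a=snap('scene')
cv2.imwrite('pics/c5.png',cv2.resize(a['img'][180:280,250:350],None,fx=6,fy=6,interpolation=1)[:,:,::-1])
E
```

```text
(no output)
```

View pics/c5.png

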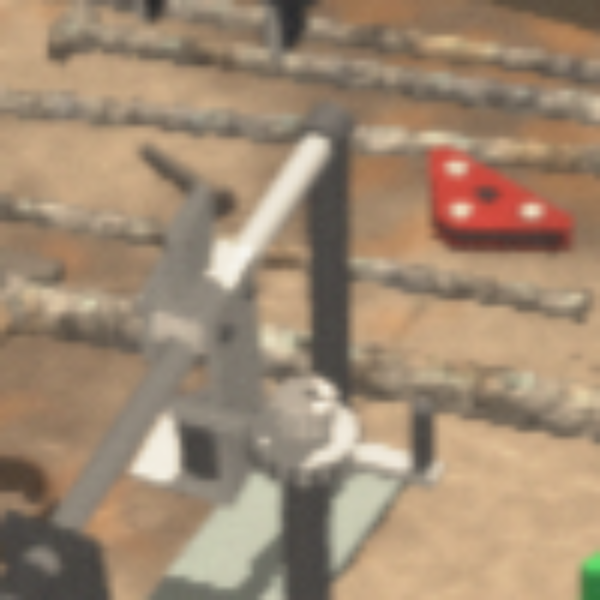

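The carrier hangs on the bar against the closed gate, at crop (190,340), and the fingers are clear of it. The pin is at crop (425,440). Next I'll compute the pin-pushing path.

```bash
cat > push.py <<'E'
from h import *
from scipy.spatial.transform import Rotation as Ro
np.set_printoptions(precision=3,suppress=True,linewidth=200)
s=ctrl.state();p=np.array(s['tool_pos']);print('q',np.array(s['q']),p)
y=np.radians(3.3);xh=np.array([np.cos(y),np.sin(y)]);yh=np.array([-np.sin(y),np.cos(y)])
ax=np.array([.517,.0247])
Z=.194
def pose(th,gap):
    a=np.pi+th; r=np.array([np.cos(a),np.sin(a)]);t=np.array([-np.sin(a),np.cos(a)])
    v=.060*r-(.017+gap)*t
    return ax+v[0]*xh+v[1]*yh
P0=np.r_[pose(0,.02),Z];print('start',P0,'shift',(P0-p)/.5)
for th in np.arange(0,1.45,.1): print(round(th,2),np.r_[(pose(th,0)-P0[:2])/.5,0],th/np.pi)
E
python3 push.py
```

```text
q [ -1.505   9.697  60.643 -10.491 108.242  -8.088] [ 0.586 -0.014  0.357]
start [0.455 0.058 0.194] shift [-0.262  0.144 -0.325]
0.0 [ 0.002 -0.04   0.   ] 0.0
0.1 [ 0.    -0.052  0.   ] 0.03183098861837907
0.2 [-0.001 -0.065  0.   ] 0.06366197723675814
0.3 [-0.    -0.077  0.   ] 0.09549296585513722
0.4 [ 0.001 -0.089  0.   ] 0.12732395447351627
0.5 [ 0.004 -0.102  0.   ] 0.15915494309189535
0.6 [ 0.008 -0.113  0.   ] 0.19098593171027445
0.7 [ 0.014 -0.125  0.   ] 0.2228169203286535
0.8 [ 0.02  -0.135  0.   ] 0.25464790894703254
0.9 [ 0.027 -0.146  0.   ] 0.2864788975654116
1.0 [ 0.036 -0.155  0.   ] 0.3183098861837907
1.1 [ 0.045 -0.163  0.   ] 0.35014087480216977
1.2 [ 0.055 -0.171  0.   ] 0.3819718634205489
1.3 [ 0.065 -0.177  0.   ] 0.4138028520389279
1.4 [ 0.077 -0.182  0.   ] 0.445633840657307
```

Request:
apply_moves(increments="-0.1 0.04 0 0.02 0.001 0; -0.2 0.1 0 0.04 0.002 0; -0.262 0.144 0 0.0555 0.003 0; -0.262 0.144 0 0.0555 0.003 0; -0.262 0.144 -0.1 0.0555 0.003 0; -0.262 0.144 -0.2 0.0555 0.003 0; -0.262 0.144 -0.25 0.0555 0.003 0; -0.262 0.144 -0.25 0.0555 0.003 0; -0.262 0.144 -0.25 0.0555 0.003 0", fingers=0, newtons=40)

```text
time_s: 13.15
tool_pos: [0.4555, 0.058, 0.23]
orientation: [[0.055, 0.002, 0.998], [-0.998, -0.0, 0.055], [0.0, -1.0, 0.002]]
contact_force: [-0.2, 0.5, 0.0]
opening: -0.004
```

```bash
python3 - <<'E'
from h import *
a=snap('scene');b=snap('top')
o=np.zeros((520,800,3),np.uint8)
o[:,:400]=cv2.resize(a['img'][180:310,260:360],None,fx=4,fy=4,interpolation=1)
o[:,400:]=cv2.resize(b['img'][170:300,235:335],None,fx=4,fy=4,interpolation=1)
cv2.imwrite('pics/c6.png',o[:,:,::-1])
s=ctrl.state();print(s['tool_pos'],s['orientation'])
E
```

```text
[0.45575777 0.05807486 0.23104042] [[ 5.50010391e-02  4.15157253e-03  9.98477666e-01]
 [-9.98486289e-01  1.04046003e-04  5.50010815e-02]
 [ 1.24453369e-04 -9.99991377e-01  4.15101089e-03]]
```

View pics/c6.png

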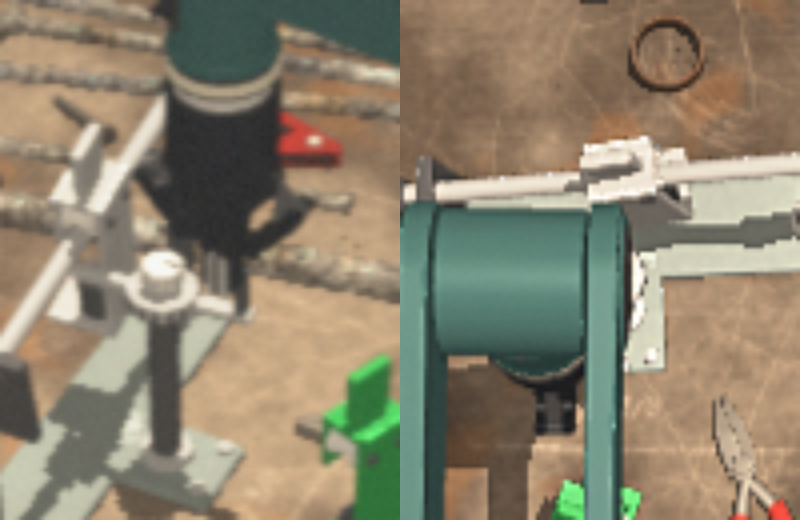

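The closed fingers stand on the downhill side of the pin, at crop (215,290), clear of it. The carrier rests against the gate. I'll descend, then push.

Request:
apply_moves(increments="0 0 -0.04 0 0 0; 0 0 -0.074 0 0 0; 0 0 -0.074 0 0 0; 0 0 -0.074 0 0 0")

```text
time_s: 13.75
tool_pos: [0.455, 0.0582, 0.193]
orientation: [[0.055, 0.002, 0.998], [-0.998, 0.0, 0.055], [-0.0, -1.0, 0.002]]
contact_force: [-0.3, -0.3, -0.2]
opening: 0.0
```

Request:
apply_moves(increments="0 -0.015 0 0 0 0; 0.001 -0.03 0 0 0 0; 0.002 -0.04 0 0 0 0; 0 -0.052 0 0 0 0.032; -0.001 -0.065 0 0 0 0.064; -0.001 -0.065 0 0 0 0.064")

```text
time_s: 14.5
tool_pos: [0.4545, 0.0256, 0.1927]
orientation: [[0.252, 0.002, 0.968], [-0.968, 0.001, 0.252], [-0.0, -1.0, 0.002]]
contact_force: [0.9, 1.9, 0.7]
opening: 0.003
```

Request:
apply_moves(increments="0.001 -0.012 0 0 0 0.032; 0.002 -0.024 0 0 0 0.064; 0.005 -0.037 0 0 0 0.095; 0.009 -0.048 0 0 0 0.127; 0.015 -0.06 0 0 0 0.159; 0.021 -0.07 0 0 0 0.191; 0.028 -0.081 0 0 0 0.223; 0.037 -0.09 0 0 0 0.255; 0.046 -0.098 0 0 0 0.286; 0.056 -0.106 0 0 0 0.318; 0.066 -0.112 0 0 0 0.35; 0.072 -0.115 0 0 0 0.366; 0.072 -0.115 0 0 0 0.366; 0.072 -0.115 0 0 0 0.366")

```text
time_s: 16.25
tool_pos: [0.4896, -0.0316, 0.1921]
orientation: [[0.986, -0.002, 0.165], [-0.165, 0.001, 0.986], [-0.002, -1.0, 0.001]]
contact_force: [-2.9, 1.0, 0.8]
opening: -0.003
```

```bash
python3 - <<'E'
from h import *
a=snap('scene');b=snap('top')
o=np.zeros((520,800,3),np.uint8)
o[:,:400]=cv2.resize(a['img'][190:320,235:335],None,fx=4,fy=4,interpolation=1)
o[:,400:]=cv2.resize(b['img'][170:300,225:325],None,fx=4,fy=4,interpolation=1)
cv2.imwrite('pics/c7.png',o[:,:,::-1])
E
```

View pics/c7.png

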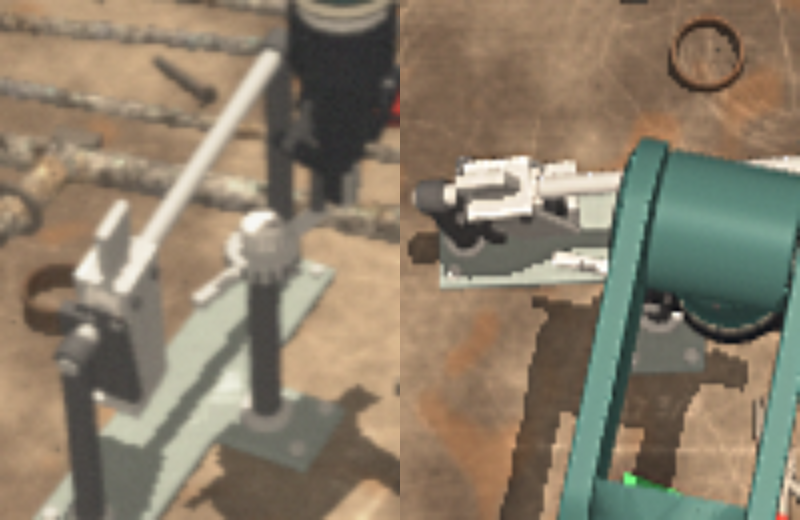

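The carrier has rolled to the end stop, at crop (115,290), and the gate arm points downhill. One small extra push to reach full open, then I'll back off and lift.

Request:
apply_moves(increments="0.008 -0.002 0 0 0 0.01; 0.013 -0.004 0 0 0 0.02; 0.013 -0.004 0 0 0 0.02; 0.013 -0.004 0 0 0 0.02")

```text
time_s: 16.85
tool_pos: [0.4951, -0.0337, 0.1921]
orientation: [[0.995, -0.005, 0.101], [-0.101, 0.001, 0.995], [-0.005, -1.0, 0.001]]
contact_force: [-8.5, 1.4, 4.2]
opening: 0.002
```

Request:
apply_moves(increments="-0.04 0.005 0 0 0 0; -0.08 0.01 0 0 0 0; -0.1 0.01 0.06 0 0 0; -0.1 0.01 0.16 0 0 0; -0.1 0.01 0.26 0 0 0; -0.15 -0.1 0.3 0 0 0; -0.2 -0.2 0.3 0 0 0; -0.2 -0.3 0.3 0 0 0; -0.2 -0.4 0.3 0 0 0; -0.2 -0.4 0.3 0 0 0; -0.2 -0.4 0.3 0 0 0")

```text
time_s: 18.23
tool_pos: [0.397, -0.234, 0.3424]
orientation: [[0.995, 0.001, 0.102], [-0.102, 0.001, 0.995], [0.001, -1.0, 0.001]]
contact_force: [0.4, -0.2, -0.1]
opening: 0.0
```

```bash
python3 - <<'E'
from h import *
a=snap('scene');b=snap('top')
o=np.zeros((600,800,3),np.uint8)
o[:,:400]=cv2.resize(a['img'][190:340,225:325],None,fx=4,fy=4,interpolation=1)
o[:,400:]=cv2.resize(b['img'][150:300,235:335],None,fx=4,fy=4,interpolation=1)
cv2.imwrite('pics/c8.png',o[:,:,::-1])
E
```

```text
(no output)
```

View pics/c8.png

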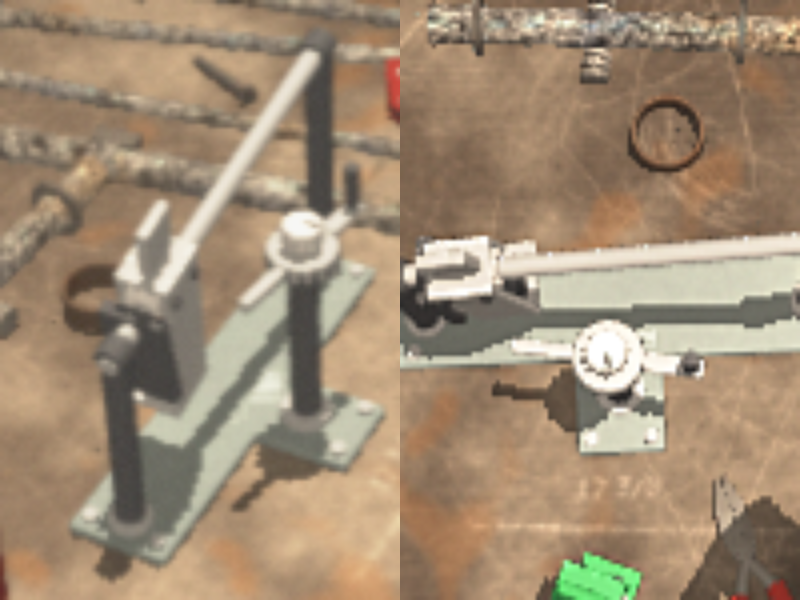

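The carrier hangs upright against the stop, the gate is fully open with its pin at crop (690,365), and the knob line at (607,355) looks unchanged. The arm is clear.

```bash
python3 -c "
from plant import ctrl
print(ctrl.finish_job())"
```

```text
the job is handed in; nothing more can be done
None
```

The job is done and handed in at about 18.3 s of the 48 s allowed; the hand-in gives no verdict.

- **Hanging:** I gripped the steel carrier by its tab and brought the bar into its mouth. I lowered it with the bar's 10° tilt, correcting about 1.5 mm sideways where it touched, and let go. The picture showed it resting against the closed gate with the fingers clear.
- **Gate:** I pushed the pin round with the closed fingers. The reaction was 2–3 N while it turned and rose to 8.5 N at the end, which fits the hard stop. The carrier rolled down by itself.
- **Last checks:** The final pictures show the carrier upright at the end stop, the gate fully open and the arm clear, with forces near zero. The knob's index line looks unmoved. I judged these by eye, and did not measure the knob angle, gate angle or carrier position.
- **Bystanders:** The larger ring in the last picture looks unmoved. I did not check the tape measure, the other ring or the nut at the end.
- **Disagreement:** My first picture reading of the gate axis was about 6 mm off in x from the value based on the bar. I used a value in between, and the push worked.

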